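# Gauge the groove of the pale casting

### The job

Take the blue depth gauge from its wooden stand and set it squarely across the groove of the pale grey concrete casting, near the middle of the groove's length, with the probe in the groove. Press it straight down until its steel base sits flat on the casting, then let go and leave it standing there so that the depth can be read. Do not drop it into place, and do not shove the castings about.

Things in the scene. Friction and masses are not known exactly. Their poses are not given: they have to be found in the camera images.
- gauge_centre (a point): Depth gauge, 0.3 kg; point 40 mm above its underside. Steel base 90 (x) x 34 (y) x 10 mm; on it a blue housing 44 (x) x 36 (y) mm, up to 62 mm above the underside, gripped across y. Orange cap of the probe 5 mm above it, rising as the probe goes in, by at most 20 mm. z up. It starts upright on a 46 mm high wooden stand, 120 x 70 mm, the probe hanging in its gap.
- probe (a joint): Reading (m): how far the 8 mm thick steel probe is pushed up into the gauge, 0 to 0.0195. At 0 it stands 20 mm out of the middle of the base's underside. Sprung, with drag: takes 5 to 7 N to push in, more than the gauge's weight, and stays where left. Starts at 0 to 0.003; reads 0.010 with the base flat over the pale groove.
- pale_groove (a point): Middle of the groove of the pale grey casting, level with its top face, 45 mm above the table. Loose 1.1 kg concrete block 110 (x, across the groove) x 100 (y, along it) x 45 mm. Groove along y over the whole length, open at both ends, 30 mm wide, 10 mm deep, flat floor. z up.
- red_groove (a point): Middle of the groove of the brick-red casting, level with its top face, 45 mm above the table: a bystander of the same outer size and weight, groove 30 mm wide and 16 mm deep. Not to be gauged. (A plain dark grey casting of the same size, without a groove, stands near too.)
There are look-alikes about, which are no part of the job. Leave any turquoise look-alike of the part that bears gauge_centre alone.

How it is judged:
By the outcome, as a careful person would: the job done as asked, in the order asked, and still so for the second after the job is handed in, with the robot touching nothing.
It also fails if it takes over 35 s, if anything falls off the work surface, if the arm or the gripper's body presses on something with over 40 N, if the wrist force passes 120 N, or if a joint passes its speed limit or range.

### The arm

A 7-joint arm with a two-finger parallel gripper is mounted at the origin on the work surface. World frame = base frame: x ahead of the robot, y to its left, z up, the work surface at z = 0. Lengths are in m, angles in rad, forces in N, time in s.
With the tool pointing down it reaches from about 0.425 to 0.875 m from the base axis. Payload 4.7 kg.
Tool frame: the origin (TCP) lies at the very end of the fingers, on their centre line; the grasp point (between the pads) lies 19 mm behind it; z points along the fingers, y is the direction in which the jaws open and shut (so a half turn about z gives the same grasp; the last joint's range is limited). The gripper opens to 87 mm and grips with 3 to 60 N. Pads are 19 mm wide; open, the fingers measure 117 mm over their backs; the gripper's body (75 mm by 190 mm) begins 51 mm behind the grasp point.
Start: joints at [-1.293, 0.321, -0.07, 1.45, 0.023, 1.371, -0.057], TCP at [0.17, 0.628, 0.223] pointing down, gripper open.
Joint ranges: [-2.86, 2.86], [-0.3, 2.09], [-1.38, 1.24], [0.06, 2.45], [-1.56, 4.7], [0.09, 2.05], [-2.69, 2.69]. Speed limits (rad/s): [2.57, 2.57, 3.14, 3.14, 3.14, 3.14, 3.14].

### API

Orientations are given as a unit quaternion [x, y, z, w].
In Python, from workcell import bot gives the robot as it stands. The module is installed in compiled form; this text tells all that it offers. Calls block until the motion is done:
- bot.move_ptp(position, orientation): joint-space move of the TCP to a pose.
- bot.servo_line(position, feed=0.15, ori=None): straight line of the TCP; ori=None keeps the orientation; feed is the mean speed in m/s.
- bot.movej(angles): joint-space move.
- bot.command_gripper(opening, squeeze=None): opening from 0.0 (shut) to 1.0 (fully open); squeeze is the grip in N (None keeps the last); returns when the fingers have stopped.
- bot.wait(seconds).
- bot.inverse_kinematics(position, orientation): joint angles nearest the present ones, or None.
- bot.get_state(): the state.
- bot.camera(name): name is "scene" or "top" or "wrist"; returns the picture (400x640x3 uint8, blue, green, red); there is no depth.
- bot.calibration(name): a dict with "mtx" (3x3 intrinsics, pixels), "R" (3x3) and "t" (3): a world point X has camera coordinates R X + t; the wrist camera has in their place "hand_eye" (4x4, takes a point from camera to tool coordinates, whose origin is the TCP and whose axes are the flange's). Camera axes: x right, y down, z forward; pixel columns grow to the right and rows downward; lengths in m; the calibration is good to about 2 mm. A picture is of the moment at which its call begins: read the wrist's pose just before it. calibration takes no time and is no camera call.
A pose or a line that the arm cannot do raises bot.IKError and nothing moves.
- bot.finish_job(): hands the job in, once; it reports no verdict.
Trained networks look in the newest picture that a camera, given by its name, has taken for a name from the list of things; names that differ only in an ending like _2 or _b are one class to them, and where a whole thing is asked for, a point or a joint stands for the part that bears it (a point fixed in the world has none). Each returns a list of dicts, best first, with "score" (0 to 1); they miss things now and then, are a little off and sometimes report something else, mostly with a low value. They report only what shows in the picture. A call takes as long as a camera call. They do not tell look-alikes from the thing itself.
- bot.boxes_of(name, camera): "bbox" ([left, top, right, bottom] in pixels, round what is visible of it).
The state is a dict: "time_s": time; "joints": joint angles; "joint_vel": joint speeds; "joint_torque": joint torques, N m; "position": TCP position; "eef_rot": TCP orientation; "ft_force": force on the tool from outside, world axes, zero at the start; "wrist_torque": the same for the moment, N m; "grip_width": opening from 0.0 (shut) to 1.0 (fully open).
Only numpy, scipy, OpenCV 4.12 (cv2) and the standard library are available. Lean on these libraries where they do the work, as an engineer would, in place of code of your own. Each camera call takes 0.05 s, during which the arm holds its last target.

## Working session

There is one attempt and no reset: what is moved stays moved. The work goes in short steps, each a Python script; the robot and the scene stay as the last script left them, time stands still between calls to the robot, and variables do not carry over. Pictures are saved under pics/ and viewed, and the job is handed in when it is done.

```bash
mkdir -p pics; python3 - <<'E'
from workcell import bot
import cv2,numpy as np
np.set_printoptions(precision=4,suppress=True)
for c in ("scene","top","wrist"):
    im=bot.camera(c); cv2.imwrite(f"pics/a_{c}.png",im)
    for n in ("gauge_centre","pale_groove","red_groove"):
        try: print(c,n,[(np.round(d["bbox"]).tolist(),round(d["score"],2)) for d in bot.boxes_of(n,c)])
        except Exception as e: print(c,n,e)
    print({k:np.array(v) for k,v in bot.calibration(c).items()})
s=bot.get_state();print(s)
E
```

```text
scene gauge_centre [([191.0, 184.0, 216.0, 226.0], 0.93), ([258.0, 248.0, 281.0, 292.0], 0.55)]
scene pale_groove [([284.0, 171.0, 330.0, 221.0], 0.87)]
scene red_groove [([341.0, 230.0, 396.0, 297.0], 0.73)]
{'mtx': array([[498.1713,   0.    , 318.0324],
       [  0.    , 498.1713, 204.3699],
       [  0.    ,   0.    ,   1.    ]]), 'R': array([[-0.0717,  0.9973, -0.0133],
       [ 0.7735,  0.0472, -0.6321],
       [-0.6298, -0.0556, -0.7748]]), 't': array([ 0.0302, -0.3611,  1.4267])}
top gauge_centre [([328.0, 135.0, 356.0, 175.0], 0.75), ([391.0, 177.0, 424.0, 217.0], 0.71), ([413.0, 186.0, 418.0, 194.0], 0.32)]
top pale_groove [([296.0, 211.0, 344.0, 267.0], 0.7)]
top red_groove []
{'mtx': array([[462.1898,   0.    , 315.5681],
       [  0.    , 462.1898, 200.9056],
       [  0.    ,   0.    ,   1.    ]]), 'R': array([[-0.1423, -0.9898,  0.0006],
       [-0.9653,  0.1387, -0.2213],
       [ 0.219 , -0.032 , -0.9752]]), 't': array([0.0596, 0.5456, 1.0174])}
wrist gauge_centre []
wrist pale_groove []
wrist red_groove []
{'mtx': array([[321.8989,   0.    , 324.9133],
       [  0.    , 321.8989, 201.9663],
       [  0.    ,   0.    ,   1.    ]]), 'hand_eye': array([[-0.0004, -0.9654, -0.2606,  0.0713],
       [ 1.    , -0.0001, -0.0011, -0.0013],
       [ 0.001 , -0.2606,  0.9654, -0.162 ],
       [ 0.    ,  0.    ,  0.    ,  1.    ]])}
{'time_s': 0.6, 'joints': array([-1.2929,  0.321 , -0.0701,  1.4505,  0.0226,  1.3708, -0.0569]), 'joint_vel': array([ 0.0012, -0.0004, -0.0002, -0.0013, -0.0003,  0.0013, -0.0002]), 'joint_torque': array([ -0.0002, -49.0798,  -0.4031, -31.261 ,  -0.0639,   0.0338,
         0.    ]), 'position': array([0.1695, 0.6275, 0.2226]), 'eef_rot': array([0.1315, 0.9913, 0.0001, 0.    ]), 'ft_force': array([-0.039 , -0.6599, -0.5727]), 'wrist_torque': array([-0.0257,  0.002 , -0.0226]), 'grip_width': 0.9971094195515422}
```

View pics/a_scene.png

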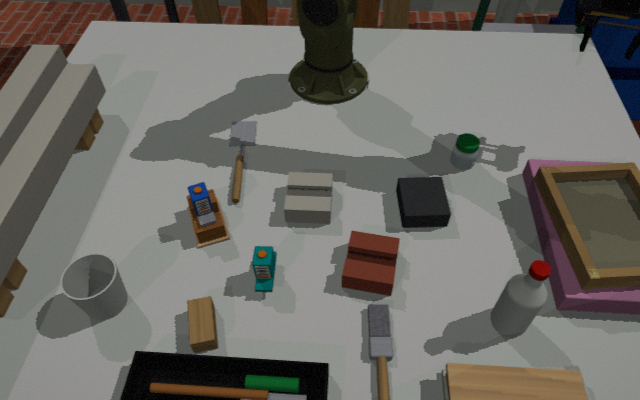

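View pics/a_top.png

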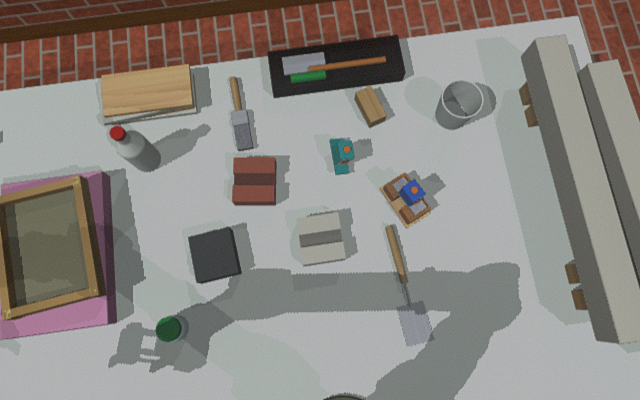

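```bash
python3 - <<'E'
import cv2
a=cv2.imread("pics/a_scene.png")[140:320,170:410]; cv2.imwrite("pics/a_scene_z.png",cv2.resize(a,None,fx=3.3,fy=3.3,interpolation=cv2.INTER_CUBIC))
a=cv2.imread("pics/a_top.png")[110:290,220:450]; cv2.imwrite("pics/a_top_z.png",cv2.resize(a,None,fx=3.3,fy=3.3,interpolation=cv2.INTER_CUBIC))
E
```

```text
(no output)
```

View pics/a_scene_z.png

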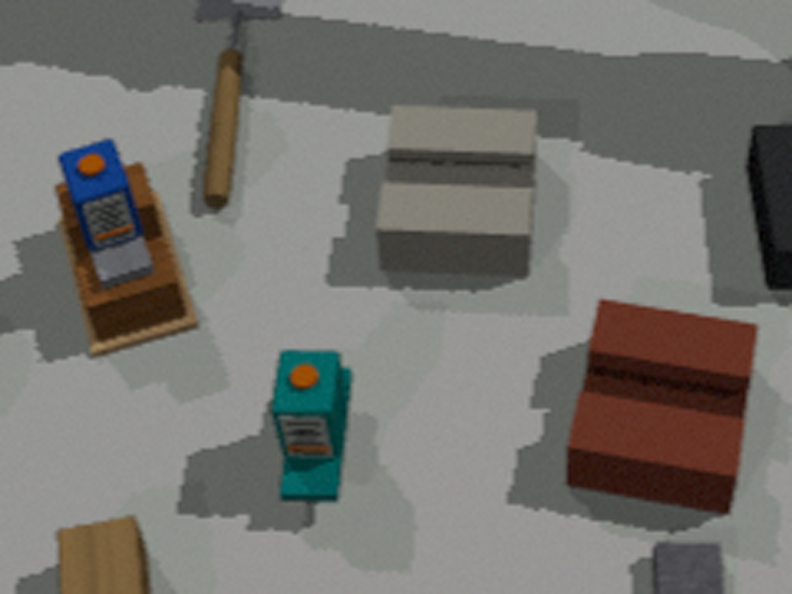

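View pics/a_top_z.png

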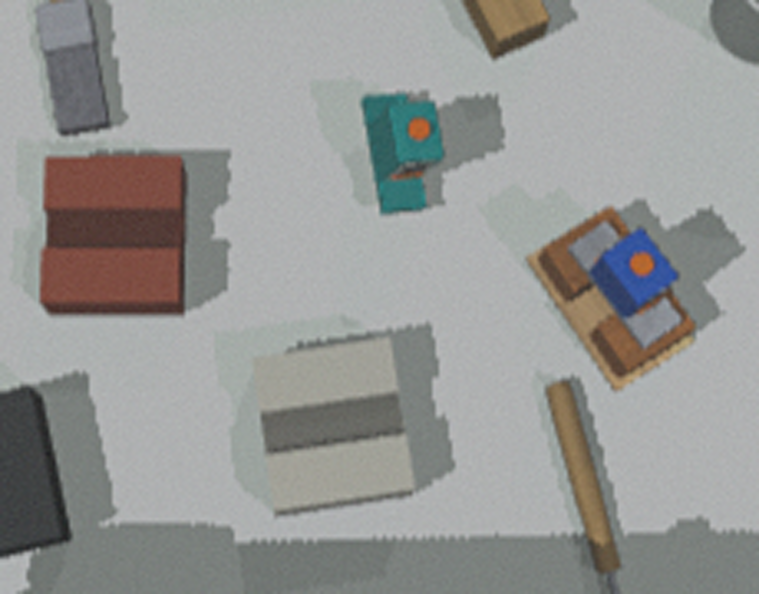

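The pictures show the blue gauge on its stand at top (414,190) and scene (198,190). The pale casting is at top (321,238). The turquoise look-alike at top (343,155) will be left alone.

```bash
cat > h.py <<'E'
from workcell import bot
import cv2,numpy as np
from scipy.spatial.transform import Rotation as Rn
np.set_printoptions(precision=4,suppress=True)
def cam(c,s=None):
    k=bot.calibration(c);K=np.array(k["mtx"])
    if c!="wrist": return K,np.array(k["R"]),np.array(k["t"])
    T=np.eye(4);T[:3,:3]=Rn.from_quat(s["eef_rot"]).as_matrix();T[:3,3]=s["position"]
    M=np.linalg.inv(T@np.array(k["hand_eye"]));return K,M[:3,:3],M[:3,3]
def onplane(c,px,z,s=None):
    K,R,t=cam(c,s);o=-R.T@t;out=[]
    for p in np.atleast_2d(px):
        d=R.T@np.linalg.inv(K)@np.array([p[0],p[1],1]);out.append(o+d*(z-o[2])/d[2])
    return np.array(out)
def proj(c,X,s=None):
    K,R,t=cam(c,s);q=(K@(R@np.atleast_2d(X).T+t[:,None])).T;return q[:,:2]/q[:,2:]
def tri(obs):
    A=[];b=[]
    for c,p,s in obs:
        K,R,t=cam(c,s);o=-R.T@t;d=R.T@np.linalg.inv(K)@np.array([*p,1]);d/=np.linalg.norm(d);P=np.eye(3)-np.outer(d,d);A.append(P);b.append(P@o)
    return np.linalg.lstsq(np.vstack(A),np.hstack(b),rcond=None)[0]
def down(yaw): # tool y axis horizontally at angle: returns quat with tool z down, tool x at yaw
    x=np.array([np.cos(yaw),np.sin(yaw),0]);z=np.array([0,0,-1.]);return Rn.from_matrix(np.c_[x,np.cross(z,x),z]).as_quat()
E
python3 - <<'E'
from h import *
zt=lambda p:np.array(p)/3.3+[220,110]
zs=lambda p:np.array(p)/3.3+[170,140]
print("cap tri",tri([("top",zt([642,264]),None),("scene",zs([92,164]),None)]))
print("cap plane .113", onplane("top",zt([642,264]),.113),onplane("scene",zs([92,164]),.113))
a=onplane("top",zt([[252,357],[390,338],[413,492],[275,515]]),.045);print(a,a.mean(0))
b=onplane("scene",zs([[393,106],[537,111],[529,235],[379,229]]),.045);print(b,b.mean(0))
h=onplane("top",zt([[592,270],[641,229],[680,272],[634,315]]),.108);print(h,h.mean(0))
h=onplane("top",zt([[528,258],[610,207],[694,330],[618,388]]),.0);print(h)
E
```

```text
cap tri [ 0.531  -0.2389  0.1085]
cap plane .113 [[ 0.5302 -0.239   0.113 ]] [[ 0.5349 -0.2358  0.113 ]]
[[ 0.5174  0.0315  0.045 ]
 [ 0.5171 -0.0679  0.045 ]
 [ 0.4065 -0.067   0.045 ]
 [ 0.4044  0.0305  0.045 ]] [ 0.4613 -0.0182  0.045 ]
[[ 0.4126 -0.0661  0.045 ]
 [ 0.4114  0.0334  0.045 ]
 [ 0.5204  0.034   0.045 ]
 [ 0.5214 -0.0634  0.045 ]] [ 0.4665 -0.0155  0.045 ]
[[ 0.532  -0.2059  0.108 ]
 [ 0.5556 -0.2443  0.108 ]
 [ 0.5222 -0.2647  0.108 ]
 [ 0.4972 -0.2282  0.108 ]] [ 0.5268 -0.2358  0.108 ]
[[ 0.5716 -0.1837  0.    ]
 [ 0.6021 -0.2522  0.    ]
 [ 0.4995 -0.2966  0.    ]
 [ 0.4645 -0.2324  0.    ]]
```

```bash
python3 - <<'E'
from h import *
g=[0.531,-0.2375]
for y in (24,204):
    q=down(np.radians(y)); print(y,bot.inverse_kinematics([*g,.24],q))
    print(bot.inverse_kinematics([.464,-.017,.12],down(np.radians(y-24))))
bot.move_ptp([.53,-.237,.26],down(np.radians(204)))
s=bot.get_state();im=bot.camera("wrist");cv2.imwrite("pics/b1.png",im);print(s["time_s"],s["position"],s["eef_rot"],s["ft_force"])
print(bot.boxes_of("gauge_centre","wrist"))
np.save("b1.npy",np.r_[s["position"],s["eef_rot"]])
E
```

```text
24 [-0.2282  0.1906  0.6933  1.624  -0.1238  1.3718 -0.6712]
[-0.7145 -0.0162  0.6965  2.0447  0.0116  1.1094 -1.5941]
204 [-0.4522  0.2385  0.9749  1.6301 -0.2005  1.3797  2.5375]
[-0.729  -0.0169  0.7109  2.045   0.0123  1.1094  1.5472]
3.875 [ 0.5305 -0.2361  0.2599] [-0.2086  0.978   0.0001 -0.0001] [-0.3046  0.3407  0.0883]
[{'bbox': [326.4, 252.9, 375.1, 317.0], 'score': 0.94}, {'bbox': [303.0, 140.1, 340.3, 217.5], 'score': 0.66}]
```

View pics/b1.png

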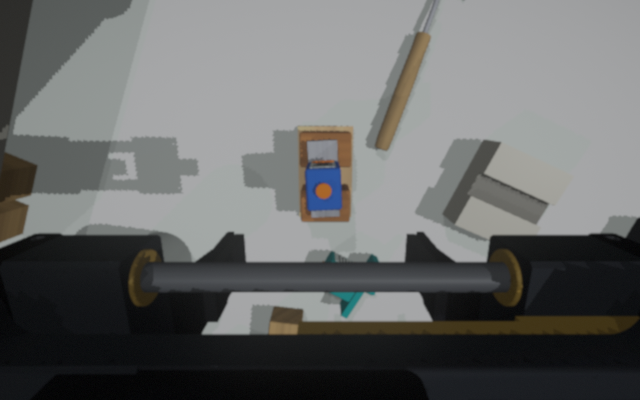

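```bash
python3 - <<'E'
from h import *
v=np.load("b1.npy");s=dict(position=v[:3],eef_rot=v[3:])
print(onplane("wrist",[324,191],.112,s), proj("wrist",[.53,-.237,.113],s))
im=cv2.imread("pics/b1.png")[110:260,260:600]
cv2.imwrite("pics/b1z.png",cv2.resize(im[:, :110],None,fx=5,fy=5,interpolation=cv2.INTER_CUBIC)[:600])
cv2.imwrite("pics/b1p.png",cv2.resize(im[:,150:],None,fx=4,fy=4,interpolation=cv2.INTER_CUBIC)[:600])
E
```

```text
[[ 0.5314 -0.2379  0.112 ]] [[325.4202 190.286 ]]
```

View pics/b1z.png

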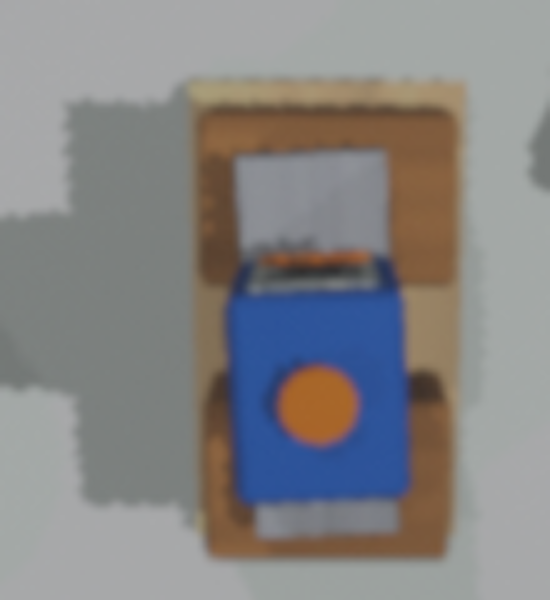

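View pics/b1p.png

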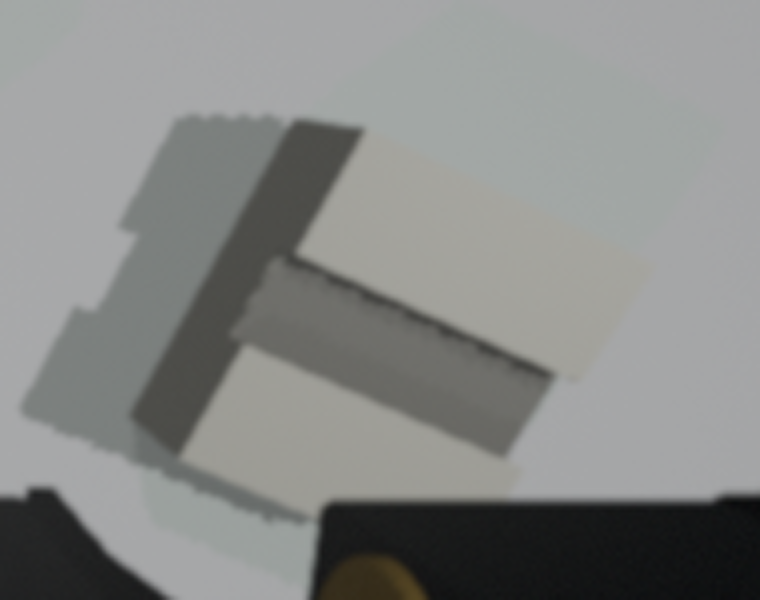

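```bash
python3 - <<'E'
from h import *
v=np.load("b1.npy");s=dict(position=v[:3],eef_rot=v[3:])
z=lambda p:np.array(p)/5+[260,110]
h=onplane("wrist",z([[230,292],[402,290],[410,497],[237,500]]),.108,s)
b=onplane("wrist",z([[235,160],[388,150],[398,533],[257,537]]),.056,s)
yaw=lambda a,b:np.degrees(np.arctan2(*(b-a)[:2][::-1]))
for q in(h,b):
  print(q.mean(0),yaw(q[3],q[0]),yaw(q[2],q[1]),yaw(q[0],q[1])+90,yaw(q[3],q[2])+90,np.linalg.norm(q[1]-q[0]),np.linalg.norm(q[3]-q[2]),np.linalg.norm(q[3]-q[0]))
z=lambda p:np.array(p)/4+[410,110]
# groove edges at z=.045
a=onplane("wrist",z([[295,255],[555,373],[243,345],[505,458],[365,130],[180,457],[655,262]]),.045,s)
print(a,yaw(a[0],a[1]),yaw(a[2],a[3]),yaw(a[5],a[4]),a[:4].mean(0))
E
```

```text
[ 0.5307 -0.2383  0.108 ] -154.90116004426105 -153.02815132060098 204.73916608762414 205.11127077070748 0.033787855090517536 0.03517345791647865 0.04261088356681933
[ 0.5317 -0.2381  0.056 ] -153.38014102787326 -153.83560643280657 207.74786674915816 205.78132727047628 0.03434958148215158 0.03363163878580961 0.0887598054762124
[[ 0.4495 -0.0676  0.045 ]
 [ 0.4485  0.0233  0.045 ]
 [ 0.4795 -0.0675  0.045 ]
 [ 0.4777  0.0248  0.045 ]
 [ 0.4098 -0.0683  0.045 ]
 [ 0.5183 -0.0669  0.045 ]
 [ 0.4078  0.0309  0.045 ]] 90.6143775722806 91.16212565034616 -179.25221891116067 [ 0.4638 -0.0217  0.045 ]
```

Two views agree: the gauge is at (0.531,-0.238) with yaw about 205.8°, and the pale groove is at about (0.464,-0.018) with yaw about 0.8°. Next I'll grasp the gauge.

```bash
python3 - <<'E'
from h import *
q=down(np.radians(205.8))
bot.move_ptp([.531,-.238,.16],q)
bot.servo_line([.531,-.238,.069],feed=.1)
im=bot.camera("wrist");cv2.imwrite("pics/c0.png",im)
bot.command_gripper(0.0,30)
s=bot.get_state();print(s["time_s"],s["position"],s["ft_force"],s["grip_width"]*87,s["wrist_torque"])
bot.servo_line([.531,-.238,.16],feed=.08)
s=bot.get_state();print(s["time_s"],s["position"],s["ft_force"],s["grip_width"]*87,s["wrist_torque"])
cv2.imwrite("pics/c1.png",bot.camera("wrist"))
cv2.imwrite("pics/c1s.png",bot.camera("scene"))
E
```

```text
6.4583 [ 0.531 -0.238  0.069] [0.004  0.0649 1.2187] 35.76716634264173 [ 0.0002  0.0591 -0.0087]
7.75 [ 0.5306 -0.2378  0.1594] [ 0.3402 -0.1126 -3.7083] 35.52209896851537 [ 0.0138 -0.0149  0.0166]
```

View pics/c0.png

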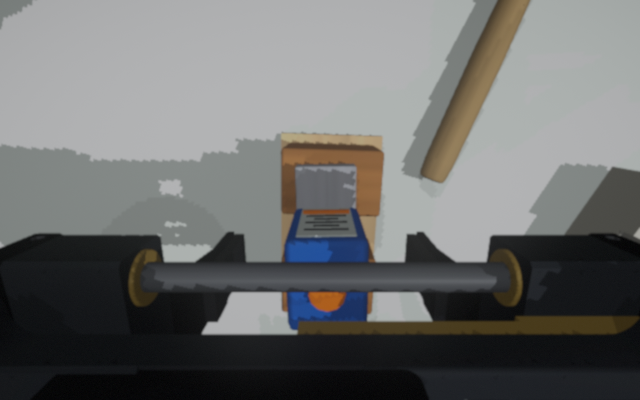

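View pics/c1.png

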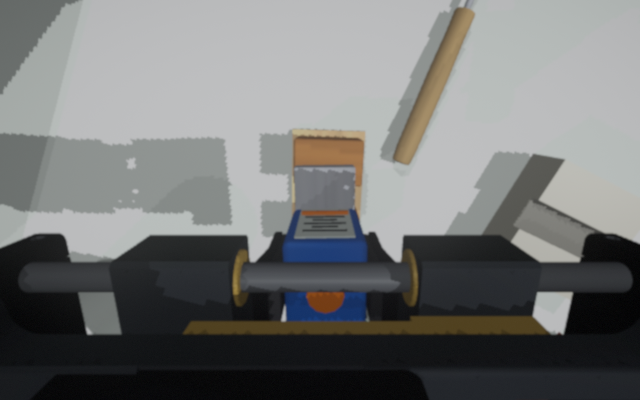

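View pics/c1s.png

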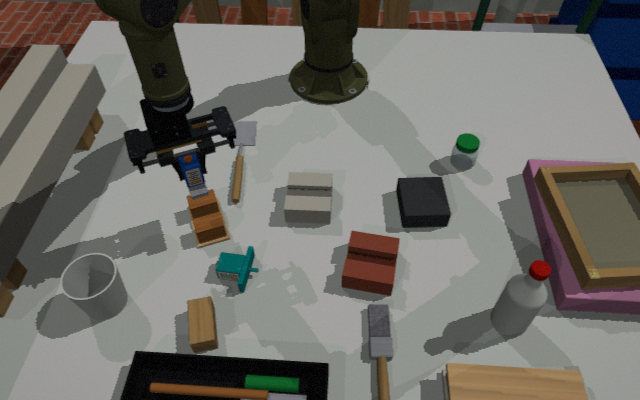

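The gauge is held: 35.5 mm between the jaws, and about 3.7 N of weight. The scene view at (237,266) also shows the turquoise look-alike lying on its side. It was already tipped in picture b1, before I approached the gauge. Next I'll check where the gauge sits in the hand and look at the pale casting more closely.

```bash
python3 - <<'E'
from h import *
im=cv2.imread("pics/c1.png");cv2.imwrite("pics/c1z.png",cv2.resize(im[120:240,260:400],None,fx=5,fy=5,interpolation=cv2.INTER_CUBIC))
q=down(np.radians(180.8))
bot.move_ptp([.464,-.018,.15],q)
s=bot.get_state();np.save("d1.npy",np.r_[s["position"],s["eef_rot"]])
cv2.imwrite("pics/d1.png",bot.camera("wrist"));cv2.imwrite("pics/d1s.png",bot.camera("scene"));cv2.imwrite("pics/d1t.png",bot.camera("top"))
print(s["time_s"],s["position"],s["eef_rot"],s["ft_force"],s["joints"])
a=cv2.imread("pics/d1s.png")[110:250,240:380]; cv2.imwrite("pics/d1sz.png",cv2.resize(a,None,fx=4,fy=4,interpolation=cv2.INTER_CUBIC))
E
```

```text
8.85 [ 0.4645 -0.0189  0.1503] [-0.0067  1.     -0.0002  0.0005] [ 0.3067  0.2076 -3.1473] [-0.8947 -0.0737  0.8585  2.0126  0.0607  1.177   1.5235]
```

View pics/c1z.png

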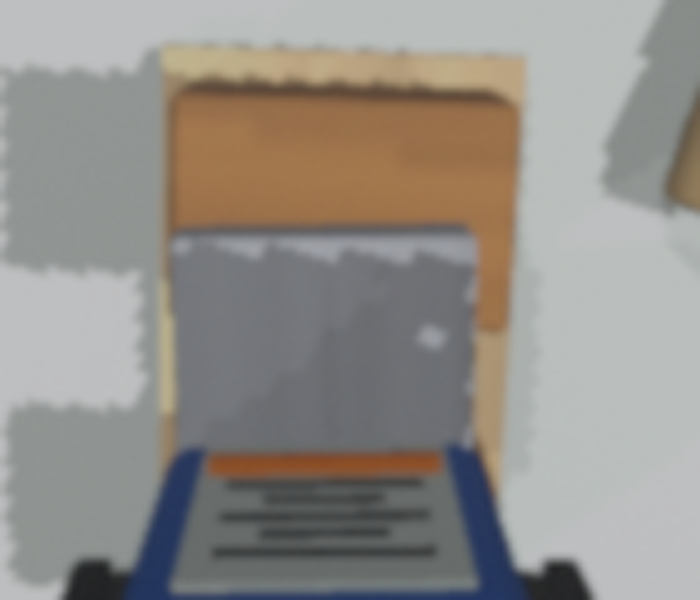

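View pics/d1.png

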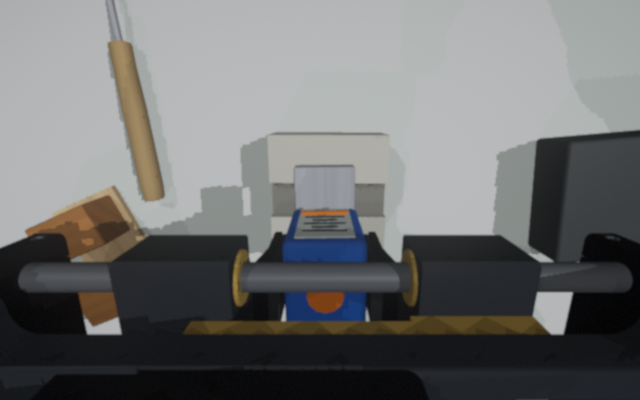

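View pics/d1sz.png

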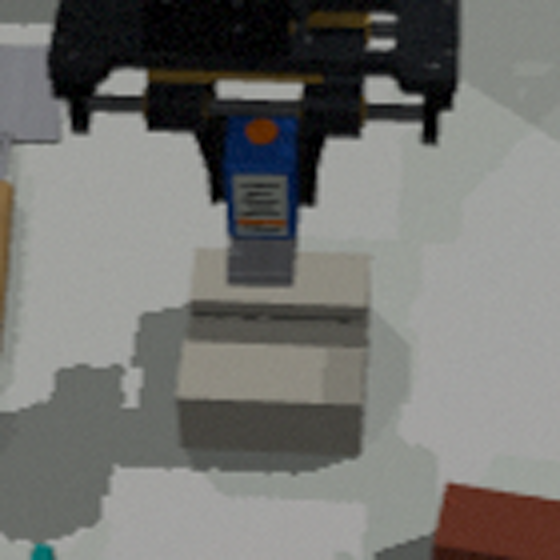

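The gauge hangs upright above the pale casting, with its steel base parallel to the casting edges at wrist (295-355,166). The groove edges show at rows 184 and 214.

```bash
python3 - <<'E'
import cv2
im=cv2.imread("pics/d1.png");cv2.imwrite("pics/d1z.png",cv2.resize(im[120:240,250:400],None,fx=5,fy=5,interpolation=cv2.INTER_CUBIC))
E
```

```text
(no output)
```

View pics/d1z.png

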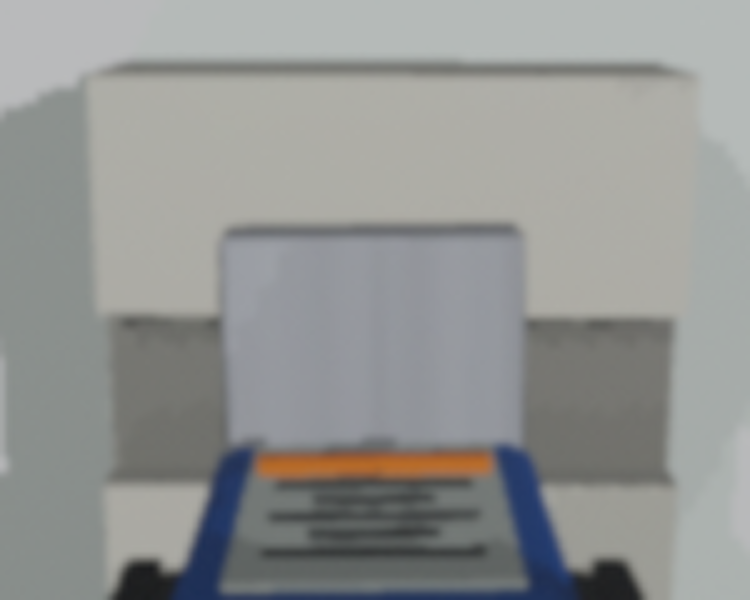

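```bash
python3 - <<'E'
from h import *
v=np.load("d1.npy");s=dict(position=v[:3],eef_rot=v[3:])
z=lambda p:np.array(p)/5+[250,120]
def rel(P): # to tool frame xy (relative tcp)
    return (Rn.from_quat(v[3:]).inv().apply(P-v[:3]))
e=onplane("wrist",z([[222,236],[523,232]]),v[2]-.013,s); print("steel far edge tool", rel(e))
p=onplane("wrist",z([[88,76],[698,76],[97,316],[690,318],[106,486],[676,484]]),.045,s);print(p);print("tool",rel(p))
E
```

```text
steel far edge tool [[ 0.0441 -0.018   0.013 ]
 [ 0.0446  0.0149  0.013 ]]
[[ 0.4094 -0.0678  0.045 ]
 [ 0.4081  0.0315  0.045 ]
 [ 0.4493 -0.0676  0.045 ]
 [ 0.4483  0.0328  0.045 ]
 [ 0.4795 -0.067   0.045 ]
 [ 0.4778  0.0323  0.045 ]]
tool [[ 0.0559 -0.0481  0.1053]
 [ 0.0558  0.0512  0.1052]
 [ 0.016  -0.0485  0.1053]
 [ 0.0156  0.052   0.1053]
 [-0.0142 -0.0483  0.1053]
 [-0.0139  0.051   0.1053]]
```

```bash
python3 - <<'E'
from h import *
q=down(np.radians(180.8)); X,Y=.4629,-.0160
def rep(): 
    s=bot.get_state();print(round(s["time_s"],2),s["position"],s["ft_force"],s["wrist_torque"],round(s["grip_width"]*87,2));return s
bot.servo_line([X,Y,.15],feed=.1,ori=q)
bot.servo_line([X,Y,.088],feed=.08);rep()
for z in (.080,.076,.073,.0705):
    bot.servo_line([X,Y,z],feed=.025);rep()
z=.0705
while z>.064:
    z-=.0005;bot.servo_line([X,Y,z],feed=.02)
    s=rep()
    if s["ft_force"][2]>14: break
cv2.imwrite("pics/e1.png",bot.camera("wrist"));cv2.imwrite("pics/e1s.png",bot.camera("scene"))
a=cv2.imread("pics/e1s.png")[110:250,240:380]; cv2.imwrite("pics/e1sz.png",cv2.resize(a,None,fx=4,fy=4,interpolation=cv2.INTER_CUBIC))
E
```

```text
10.18 [ 0.4634 -0.016   0.0884] [ 0.9993  0.3136 -3.1615] [ 0.0367  0.0626 -0.0141] 35.95
10.64 [ 0.4628 -0.016   0.0799] [ 0.0768  0.5523 -3.5146] [ 0.0419  0.0124 -0.0253] 35.65
10.95 [ 0.4633 -0.016   0.0761] [ 1.4648 -0.127  -1.4955] [ 0.0083 -0.2509 -0.0187] 35.7
11.22 [ 0.4633 -0.016   0.0731] [1.3239 1.0048 0.5422] [ 0.0418 -0.2221 -0.0567] 35.94
11.47 [ 0.4633 -0.016   0.0705] [0.9818 0.2011 0.4287] [-0.0007 -0.3388  0.0325] 35.62
11.72 [ 0.4632 -0.016   0.0702] [1.86  0.074 1.615] [ 0.0432 -0.2991 -0.0314] 35.48
11.97 [ 0.4632 -0.016   0.0697] [ 1.4838 -0.2241  2.578 ] [ 0.0297 -0.4028  0.0154] 35.67
12.22 [ 0.4632 -0.016   0.0691] [ 2.5232 -0.5712  1.7839] [ 0.0277 -0.4919 -0.0046] 35.71
12.47 [ 0.4632 -0.016   0.0686] [1.3128 0.4329 2.3739] [ 0.0376 -0.6175  0.0012] 35.64
12.72 [ 0.4631 -0.016   0.0681] [2.721  1.2145 2.5314] [ 0.0384 -0.6893  0.0248] 36.12
12.97 [ 0.4632 -0.016   0.0679] [ 1.8892 -0.4044  6.0256] [ 0.0541 -0.3463  0.0563] 35.78
13.22 [ 0.4632 -0.016   0.0679] [ 0.2853 -0.2296 11.5928] [-0.0399  0.0314 -0.0236] 35.68
13.47 [ 0.4632 -0.016   0.0679] [-2.2827  0.1181 16.4683] [-0.1052  0.4611  0.0039] 36.04
```

View pics/e1sz.png

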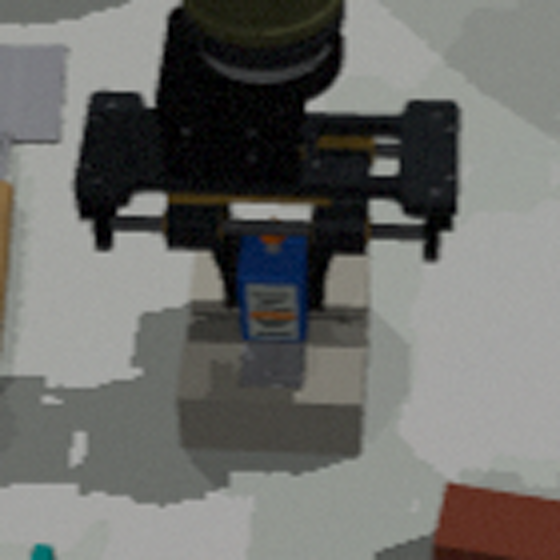

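View pics/e1.png

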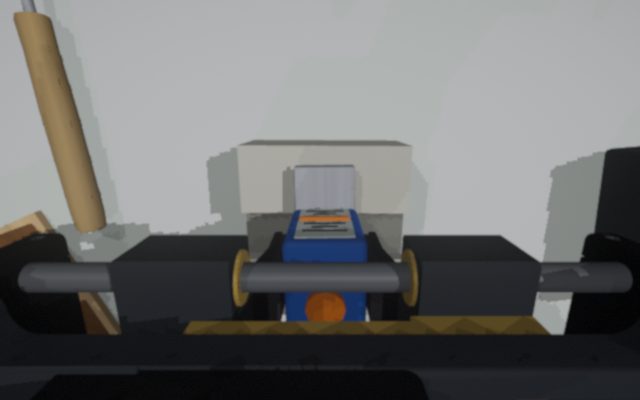

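The base bottomed out at TCP 0.0679, where 0.068 was predicted. The force then rose steeply to 16 N. Next I'll ease the preload, release and retreat.

```bash
python3 - <<'E'
from h import *
def rep(): 
    s=bot.get_state();print(round(s["time_s"],2),s["position"],s["ft_force"],s["wrist_torque"],round(s["grip_width"]*87,2));return s
bot.servo_line([.4629,-.016,.0674],feed=.02);rep()
bot.command_gripper(0.8);s=rep()
cv2.imwrite("pics/f0.png",bot.camera("wrist"))
p=s["position"]
bot.servo_line([p[0],p[1],.2],feed=.1);s=rep()
np.save("f1.npy",np.r_[s["position"],s["eef_rot"]])
cv2.imwrite("pics/f1.png",bot.camera("wrist"))
# back off to let the cameras see
bot.servo_line([.56,-.02,.24],feed=.15);s=rep()
np.save("f2.npy",np.r_[s["position"],s["eef_rot"]])
for c in("wrist","scene","top"): cv2.imwrite(f"pics/f2_{c}.png",bot.camera(c))
a=cv2.imread("pics/f2_scene.png")[110:290,220:400]; cv2.imwrite("pics/f2sz.png",cv2.resize(a,None,fx=3.3,fy=3.3,interpolation=cv2.INTER_CUBIC))
E
```

```text
13.82 [ 0.463  -0.016   0.0679] [0.2322 0.0945 9.5616] [-0.006  -0.0653  0.0234] 35.73
14.68 [ 0.4629 -0.016   0.0674] [0.731  0.2486 0.5632] [ 0.0236  0.0078 -0.0227] 69.65
16.2 [ 0.4624 -0.0161  0.1994] [ 0.3009  0.1446 -0.6497] [0.0883 0.0121 0.0171] 69.78
17.1 [ 0.5592 -0.0202  0.2394] [ 0.492   0.24   -0.4259] [0.0345 0.0265 0.0516] 69.56
```

View pics/f1.png

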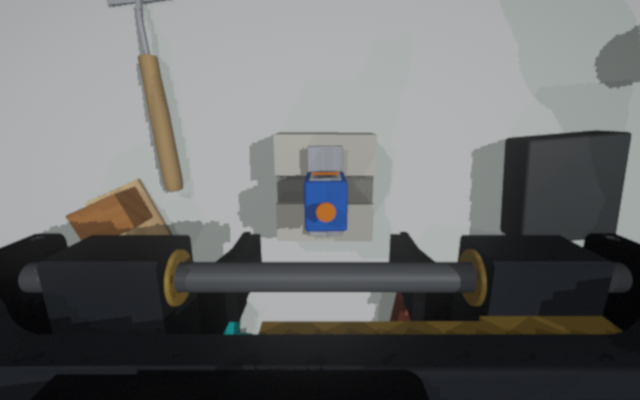

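View pics/f2sz.png

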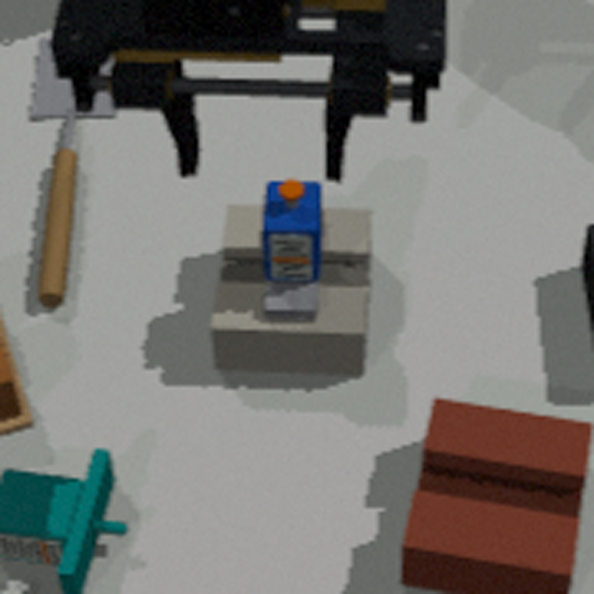

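View pics/f2_wrist.png

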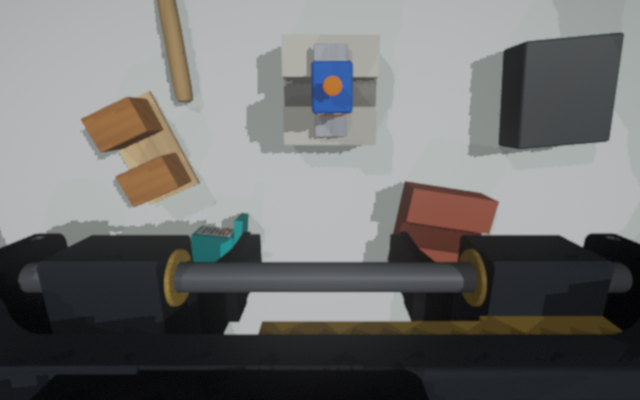

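View pics/f2_top.png

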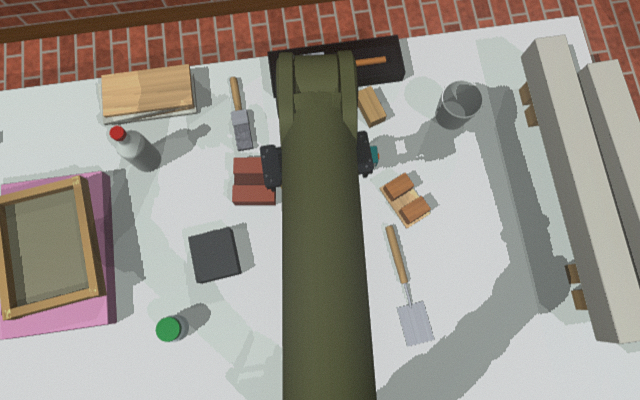

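```bash
python3 - <<'E'
from h import *
v=np.load("f2.npy");s=dict(position=v[:3],eef_rot=v[3:])
b=[.4635,-.0165]
P=np.array([[b[0],b[1],.122]]+[[b[0]+a*.045,b[1]+c*.017,.055] for a in(1,-1) for c in(1,-1)])
im=cv2.imread("pics/f2_wrist.png")
z=cv2.resize(im[20:160,260:400],None,fx=4,fy=4,interpolation=cv2.INTER_CUBIC)
for p in proj("wrist",P,s): cv2.circle(z,tuple(int(x) for x in (p-[260,20])*4+2),4,(0,255,0),1)
cv2.imwrite("pics/f2z.png",z)
E
```

```text
(no output)
```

View pics/f2z.png

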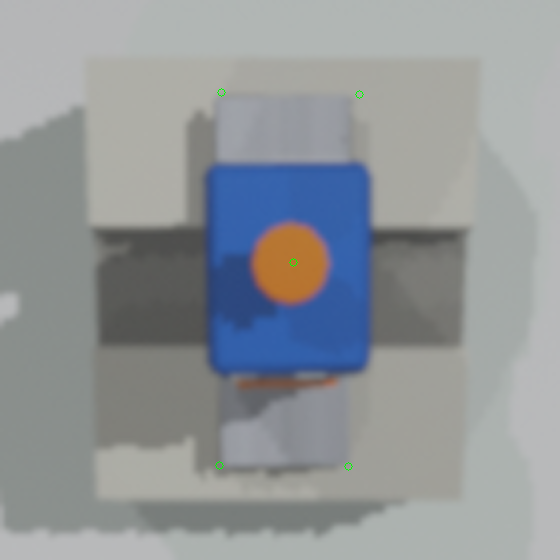

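The gauge sits square across the groove and near its middle. The cap and all four base corners match the seated prediction to within about 1–2 mm.

```bash
python3 - <<'E'
from workcell import bot
print(bot.finish_job(), bot.get_state()["time_s"])
E
```

```text
the job is handed in; nothing more can be done
the job is handed in; nothing more can be done
```

The blue gauge is standing across the groove of the pale grey casting, near the middle of its length, with the gripper clear of it. I handed the job in soon after about 17 s on the robot's clock, against the 35 s limit.

- **Placing:** I lowered the gauge slowly and pressed straight down. The base met the casting at 67.9 mm tool height, where I had predicted 68 mm. The force then rose sharply to about 16 N, and there was no sign of slip in the grip. I eased the pressure before opening the gripper and lifting away.
- **Last checks:** In the final wrist picture the gauge stands square across the groove. The cap and the base corners match a fully seated gauge to within about 1–2 mm. The castings appear not to have moved. I had no direct probe reading; that it sits flat rests on the contact height, the force and the picture.
- **Anything that disagreed:** The turquoise look-alike stood upright in the first pictures but was lying on its side after my first arm move. The tool was well above it at the start and end of that move (about 0.22–0.26 m), and I felt no contact. I suspect it toppled by itself from its probe, but I did not verify that. I left it where it lay.
- **Camera agreement:** The scene and top cameras differed by about 4–5 mm, so I relied on the wrist camera for the final alignment.

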